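# Square a spacer and a laser module into a corner jig

## Robot

A 6-joint arm with a two-finger parallel gripper is mounted at the origin on the work surface. World frame = base frame: x ahead of the robot, y to its left, z up, the work surface at z = 0. Lengths are in m, angles in rad, forces in N, time in s.
With the tool pointing down it reaches from about 0.35 to 0.975 m from the base axis. Payload 17.4 kg.
Tool frame: the origin (TCP) lies at the centre of the arm's flange, where the gripper is bolted on; the fingertips stand 173 mm ahead of it and the grasp point (between the pads) lies 155 mm ahead of it; z points along the fingers, y is the line along which they close (so a half turn about z gives the same grasp; the last joint's range is limited). The gripper opens to 85 mm and grips with 20 to 120 N. Pads are 22 mm wide; open, the fingers measure 114 mm over their backs; the gripper's body (76 mm by 85 mm) begins 54 mm behind the grasp point. The pads swing forward as they close: fully open they stand 13 mm farther back than shut.
Start: joints at [-1.192, 0.116, 1.442, -0, 1.584, -0.038], TCP at [0.273, -0.617, 0.405] pointing down, gripper open.
Joint ranges: [-2.83, 2.83], [-0.83, 2.19], [0.07, 2.5], [-1.14, 4.28], [0.01, 3], [-2.97, 2.97]. Speed limits (rad/s): [1.89, 1.89, 2.22, 3.14, 3.14, 3.14].

## Interface

Orientations are given as a unit quaternion [w, x, y, z].
In Python, from workcell import get_obs, capture, close_job gives the robot as it stands.
- The arm moves only by the tool play_rows, never from a script. Its argument "moves" is a list of rows, each an object of numbers: "wx", "wy", "wz": the turn, a rotation vector about the tool's x, y, z in rad; "dx", "dy", "dz": the shift along the tool's x, y, z in mm; "jaw": the opening, from 0 (shut) to 1 (fully open). In form: [{"wx": .., "wy": .., "wz": .., "dx": .., "dy": .., "dz": .., "jaw": ..}, ...]. A call has 1 to 12 rows; each row shifts and turns the commanded pose from where the row before left it, along the tool's axes as they then stand; what a row does not reach is not made up. A row lasts 1/8 s, in which the tool goes at most 62.5 mm and 10.7 degrees, less where a joint would pass 70% of its speed; a pose out of reach is approached as far as the arm can. A call is refused whole if a number of a shift passes 62.5 or a number of a turn 0.188, either way. A call with a gripper value outside its range is refused whole. The fingers move at their own pace and stop on an object; the grip force is fixed at half the most. Time passes only in rows, so rows that do not move let the fingers close. It gives the time, the measured TCP pose, the force, the opening and the grip force at its end, in the units of the state.
- get_obs(): the state, without advancing time (a new reading comes with each control period).
- capture(name): name is "scene" or "top" or "wrist"; returns a dict with "frame" (400x640x3 uint8, red, green, blue), "mtx" (3x3 intrinsics, pixels), "world_to_cam" (4x4, takes a point from world to camera coordinates). Camera axes: x right, y down, z forward; pixel columns grow to the right and rows downward; lengths in m; the calibration is good to about 2 mm. The wrist camera is an equidistant fisheye: a pixel r from the principal point sees the ray r / f radians off the axis. A picture is of the moment at which its call begins. There is no depth.
- close_job(): hands the job in; it is judged then, once.
The state is a dict: "time": time; "joint_positions": joint angles; "qvel": joint speeds; "joint_torque": joint torques, N m; "position": TCP position; "tcp_rot": TCP orientation; "force": force on the tool from outside, world axes, zero at the start; "torque": the same for the moment, N m; "finger_gap": opening from 0.0 (shut) to 1.0 (fully open); "gripper_force": force on a finger pad.
Only numpy, scipy, OpenCV 4.12 (cv2) and the standard library are available. Lean on these libraries where they do the work, as an engineer would, in place of code of your own. Each camera call takes 0.05 s, during which the arm holds its last target. There are 200 camera calls.

## Task

Build the laser up to beam height in the corner jig: take the spare spacer plate out of the organiser and lay it flat on the one already in the jig, edges lined up with it, then set the closed laser module squarely on top with its beam window looking back over the clamp block. All three pieces must end snug against both black fences. Set things down rather than dropping them, keep the laser upright, do not lean hard on it, and leave the bystanding tools and optics where they are.

Things in the scene. Friction and masses are not known exactly. Their poses are not given: they have to be found in the camera images.
- jig: Fixed corner jig: dark board 200 (x) x 150 (y) x 12 mm with two black upright fences 10 mm thick, 50 mm high over the board: end fence at the +x side (face looks to -x, spans y = -52 to +32), slotted side fence at the +y side (face looks to -y, spans x = -33 to +53). A clamp block faces the end fence; the -y side is open. Origin: centre of the board's underside, z up. Leave it be.
- slot (a point): Top middle of the side fence's face, z = 62 mm over the table. A slot 46 mm wide along x, open at the top and reaching down to 8 mm above the board, is centred here: a finger can pass through it beside a snug piece. Behind the fence is only a low foot, bolt heads to 12 mm above the board. Axes as the jig.
- clamp (a point): Rubber tip of the retracted clamp screw, 18 mm above the board, axes as the jig; not to be used. 4 mm behind it (-x) is the face of its black block, 60 mm wide (y), 20 mm thick, 38 mm high over the board (bolt heads 4 mm more). A snug plate has 12 mm free to the tip and 16 mm to the block: too little for a finger at either end of the plate.
- corner (a point): Inner corner of the jig: where the faces of end fence (+x) and side fence (+y) meet the board's top, 12 mm above the table. Axes as jig. A snug plate or the snug laser has its origin at x = -34, y = -27 mm from here.
- lower_spacer: Loose bare aluminium plate 68 (x) x 54 (y) x 12 mm, 0.12 kg, already snug in the jig on its board; origin at the centre of its underside. To stay snug.
- spacer: The spare spacer, loose, same as the lower one: 68 (x) x 54 (y) x 12 mm, 0.12 kg, origin at the centre of its underside. It lies flat in the organiser, where only its short ends (68 mm apart) are free to grip. In the jig only its long sides (54 mm apart) are free, so it must be put down on the way and taken again. Either way round will do.
- organiser: Fixed clear plastic tray 148 (x) x 132 (y) mm, walls 23 mm high over the table, floor 3 mm thick; origin at the centre of its underside. The spacer's compartment is the +y half: 144 mm along x and 62 mm wide inside, centred at y = +33 mm. Small screws in the other compartments. Between it and the jig the table is clear but for the laser on the near side and the lens mount at the far side.
- laser: Loose closed laser module, grey box on a dark foot, standing upright on the table: 68 (x) x 54 (y) x 40 mm, about 0.32 kg, origin at the centre of its underside. A round steel connector, 12 mm wide and 8 mm high, is on top at x = +22. The beam window is in its -x face. Snug in the jig its axes run as the jig's and only its long sides are free to grip.
- window (a point): Centre of the laser's round beam window, in its -x face at x = -34, z = 24 mm of the laser.
- lens_mount: Bystander: lens in a ring mount on a post, 40 mm base, 111 mm high, loose; origin under its base.
- post: Bystander: steel post 13 mm thick on a 32 mm foot, 75 mm high, loose; origin under its foot.
- ball_driver: Bystander: ball driver with black handle, lying, 190 mm long and 18 mm thick, loose; origin at the table, 5 mm ahead of the handle's end, blade along +x.
There are look-alikes about, which are no part of the job. Leave any purple or red look-alike of the lower_spacer alone.

How it is judged:
At the end, for the whole second after the job is handed in: Both spacers and the laser are stacked in the jig in that order (heights within 3 mm, level within 0.03 rad), each within 2 mm of its snug place against both fences and within 0.03 rad of square, the laser's window towards the clamp block, all at rest and released (x of lower_spacer in the frame of corner between -0.036 and -0.032 m and y of lower_spacer in the frame of corner between -0.029 and -0.025 m and z of lower_spacer in the frame of corner between -0.003 and 0.003 m and angle between the x axis of each of lower_spacer, spacer, laser and the x axis of corner, either way round below 0.03 rad and angle between each of lower_spacer, spacer, laser's own z axis and vertical below 0.03 rad and linear speed of each of lower_spacer, spacer, laser below 0.01 m/s and x of spacer in the frame of corner between -0.036 and -0.032 m and y of spacer in the frame of corner between -0.029 and -0.025 m and z of spacer in the frame of corner between 0.009 and 0.015 m and x of laser in the frame of corner between -0.036 and -0.032 m and y of laser in the frame of corner between -0.029 and -0.025 m and z of laser in the frame of corner between 0.021 and 0.027 m and x of window in the frame of corner below -0.06 m); the robot touches nothing.
It fails at once if a bystander (lens mount, post or ball driver) was shifted by more than 20 mm (distance of any of lens_mount, post, ball_driver from where it was at the start of the episode above 0.02 m).
It fails at once if the laser was tipped more than 0.5 rad (angle between laser's own z axis and vertical above 0.5 rad).
It fails at once if the laser was dropped or knocked (faster than 0.35 m/s while not held) (contact force between the fingers and laser below 0.05 N and linear speed of laser above 0.35 m/s).
It fails at once if the spacer was dropped or knocked (faster than 0.35 m/s while not held) (contact force between the fingers and spacer below 0.05 N and linear speed of spacer above 0.35 m/s).
It fails at once if the laser was pressed on the spacer or the jig with more than 60 N (contact force between laser and spacer above 60 N or contact force between laser and jig above 60 N).
It also fails if it takes over 72 s, if anything falls off the work surface, if the arm or the gripper's body presses on something with over 40 N, if the wrist force passes 120 N, or if a joint passes its speed limit or range.

## Working session

There is one attempt and no reset: what is moved stays moved. The work goes in short steps, Python scripts to look and compute and a tool call to move; the robot and the scene stay as the last step left them, time stands still between calls to the robot, and variables do not carry over. Pictures are saved under pics/ and viewed, at most 10 in all, crops included, and the job is handed in when it is done.

Besides the shell and the picture viewer there is one more tool, called after ">>>" as name(argument=value, ...), one argument or row to a line, values as JSON. play_rows: Moves the arm, as the interface text tells. Its arguments: {"type":"object","properties":{"moves":{"type":"array"}},"required":["moves"]}

```bash
mkdir -p pics; ls; python3 - <<'E'
from workcell import get_obs,capture
import cv2,numpy as np,pickle
o=get_obs();print(o)
for n in("scene","top","wrist"):
    c=capture(n);pickle.dump(c,open(f"c0_{n}.pkl","wb"))
    cv2.imwrite(f"pics/{n}0.png",c["frame"][...,::-1]);print(n,c["mtx"].round(1).tolist(),c["world_to_cam"].round(4).tolist())
a=cv2.imread("pics/scene0.png");b=cv2.imread("pics/top0.png")
E
```

```text
pics
{'time': 0.0, 'joint_positions': array([-1.19180984e+00,  1.16447886e-01,  1.44225434e+00,  4.15155942e-06,
        1.58400040e+00, -3.77818375e-02]), 'qvel': array([-5.02426052e-04, -7.42540047e-04, -5.72168118e-04, -1.47031674e-03,
       -7.27949098e-05,  4.44977897e-04]), 'joint_torque': array([-1.86142403e-03, -7.31997299e+01, -6.32490993e+01, -1.47667647e-04,
        6.28514696e-03,  8.41965004e-07]), 'position': array([ 0.27324932, -0.61722164,  0.40399454]), 'tcp_rot': array([-5.47279925e-04,  9.78366319e-01,  2.06879284e-01, -9.21775319e-05]), 'force': array([-0.90589766,  0.7657668 ,  0.59450934]), 'torque': array([-0.00953858,  0.00413282, -0.0016553 ]), 'gripper_force': 0.0, 'finger_gap': 1.0015135456620663}
scene [[501.4, 0.0, 320.7], [0.0, 501.4, 195.8], [0.0, 0.0, 1.0]] [[-0.4979, 0.8672, 0.0109, 0.1961], [0.7439, 0.4335, -0.5085, -0.4149], [-0.4457, -0.2451, -0.861, 1.7517], [0.0, 0.0, 0.0, 1.0]]
top [[372.3, 0.0, 318.2], [0.0, 372.3, 202.6], [0.0, 0.0, 1.0]] [[0.0161, -0.9993, -0.0328, 0.0947], [-0.9952, -0.0129, -0.0969, 0.5514], [0.0964, 0.0342, -0.9948, 1.0645], [0.0, 0.0, 0.0, 1.0]]
wrist [[309.7, 0.0, 317.5], [0.0, 309.7, 199.7], [0.0, 0.0, 1.0]] [[0.4048, -0.9144, -0.0012, -0.6743], [-0.8645, -0.3831, 0.3254, -0.0427], [-0.298, -0.1306, -0.9456, 0.3801], [0.0, 0.0, 0.0, 1.0]]
```

View pics/top0.png

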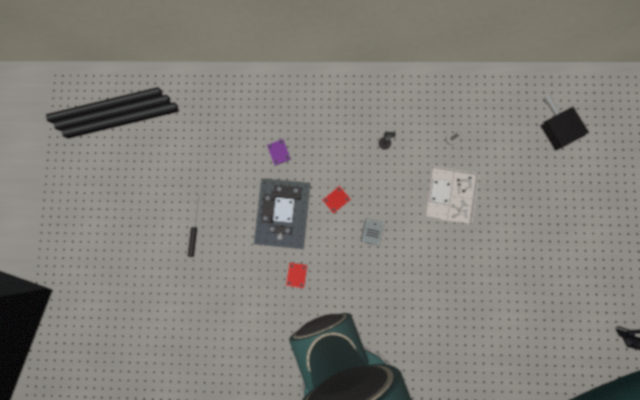

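View pics/scene0.png

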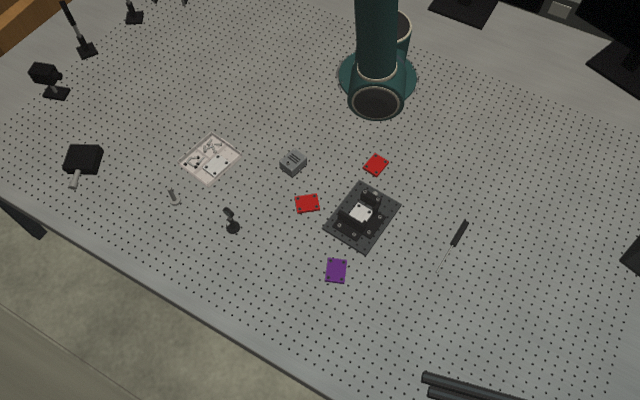

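Top view: jig (283,213) with the bare lower plate (284,210). Laser (372,232), organiser (452,195) with the spacer at about (441,190), lens mount (387,140), post (453,138), ball driver (192,242). The look-alikes are red (336,200) and (297,275), and purple (279,152). The candidate for the spacer is therefore the bare plate in the organiser.

```bash
cat > h.py <<'E'
import numpy as np,cv2,pickle
from scipy.spatial.transform import Rotation as R
def save(c,f): pickle.dump(c,open(f,"wb"))
def load(f): return pickle.load(open(f,"rb"))
def ray(c,p,fish=False):
    """camera centre and world ray directions for pixels p (n,2)"""
    p=np.atleast_2d(np.asarray(p,float));K=c["mtx"];T=c["world_to_cam"]
    u=(p-K[:2,2])/[K[0,0],K[1,1]]
    if fish:
        r=np.linalg.norm(u,axis=1,keepdims=True)+1e-12
        d=np.hstack([u/r*np.sin(r),np.cos(r)])
    else: d=np.hstack([u,np.ones((len(u),1))])
    return -T[:3,:3].T@T[:3,3], d@T[:3,:3]
def onplane(c,p,z,fish=False):
    o,d=ray(c,p,fish); return o+d*((z-o[2])/d[:,2:3])
def cross(rays):
    """least squares point of [(o,d)...]"""
    A=np.zeros((3,3));b=np.zeros(3)
    for o,d in rays:
        d=np.ravel(d)/np.linalg.norm(d);P=np.eye(3)-np.outer(d,d);A+=P;b+=P@o
    x=np.linalg.solve(A,b)
    return x,[np.linalg.norm(np.cross(x-o,np.ravel(d)/np.linalg.norm(d))) for o,d in rays]
def proj(c,X,fish=False):
    X=np.atleast_2d(X);T=c["world_to_cam"];q=X@T[:3,:3].T+T[:3,3];K=c["mtx"]
    if fish:
        n=np.linalg.norm(q[:,:2],axis=1,keepdims=True);u=q[:,:2]/n*np.arctan2(n,q[:,2:3])
    else: u=q[:,:2]/q[:,2:3]
    return u*[K[0,0],K[1,1]]+K[:2,2]
def tcp(o):
    q=o["tcp_rot"]; return R.from_quat([q[1],q[2],q[3],q[0]]),np.array(o["position"])
E
python3 - <<'E'
from h import *
from workcell import get_obs
c=load("c0_top.pkl");s=load("c0_scene.pkl");w=load("c0_wrist.pkl")
for n,p,q in [("plate",(284,210),(360,212)),("laser",(372,232),(292,162)),("sp",(441,190),(215,163)),("org",(452,195),(209,160)),("lens",(385,144),(233,228)),("post",(449,140),(175,200))]:
    x,e=cross([ray(c,p),ray(s,q)]);print(n,x.round(3),np.round(e,3),onplane(c,p,.02).round(3))
r,p=tcp(get_obs());T=w["world_to_cam"];print("cam in tool",r.inv().apply(-T[:3,:3].T@T[:3,3]-p),"R\n",(r.as_matrix().T@T[:3,:3].T).round(3), "tool\n",r.as_matrix().round(3))
E
```

```text
plate [0.526 0.203 0.035] [0.001 0.001] [[0.527 0.204 0.02 ]]
laser [ 0.467 -0.057  0.022] [0.002 0.002] [[ 0.467 -0.056  0.02 ]]
sp [ 0.592 -0.256  0.028] [0.001 0.001] [[ 0.593 -0.257  0.02 ]]
org [ 0.58  -0.295  0.002] [0. 0.] [[ 0.578 -0.289  0.02 ]]
lens [ 0.736 -0.097 -0.006] [0. 0.] [[ 0.729 -0.094  0.02 ]]
post [ 0.748 -0.291  0.005] [0.003 0.003] [[ 0.743 -0.283  0.02 ]]
cam in tool [ 0.08330089 -0.00024365  0.03164313] R
 [[-0.    -0.946 -0.325]
 [ 1.     0.    -0.   ]
 [ 0.    -0.325  0.946]] tool
 [[ 0.914  0.405 -0.   ]
 [ 0.405 -0.914  0.001]
 [ 0.    -0.001 -1.   ]]
```

View pics/wrist0.png

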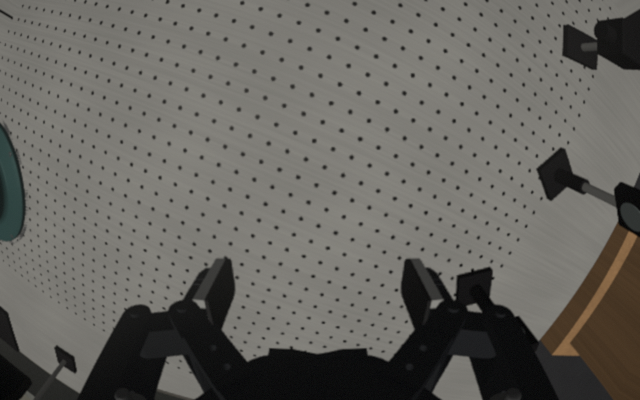

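Wrist view: empty table and the two fingers at the bottom, at about (215,290) and (415,290). Next I move over the organiser.

>>> play_rows(
  moves=[
    {"dx": 50, "dy": -28},
    {"dx": 50, "dy": -28},
    {"dx": 50, "dy": -28},
    {"dx": 50, "dy": -28},
    {"dx": 50, "dy": -28},
    {"dx": 50, "dy": -28},
    {"dx": 50, "dy": -28},
    {"dx": 50, "dy": -28},
    {"wz": -0.18},
    {"wz": -0.18},
    {"wz": -0.18},
    {"wz": -0.18},
  ],
)

```text
invalid input at $.moves[0]: expected keys wx, wy, wz, dx, dy, dz, jaw
```

>>> play_rows(
  moves=[
    {"wz": -0.18, "dz": 40},
    {"wz": -0.18, "dz": 40},
    {"wz": -0.072, "dz": 30},
    {},
  ],
)

```text
invalid input at $.moves[0]: expected keys wx, wy, wz, dx, dy, dz, jaw
```

```bash
python3 - <<'E'
from h import *
from workcell import get_obs,capture
o=get_obs();print(o["time"],o["position"].round(4),tcp(o)[0].as_matrix().round(3).tolist())
c=capture("wrist");save(c,"c1.pkl");cv2.imwrite("pics/w1.png",c["frame"][...,::-1])
E
```

```text
0.15 [ 0.2733 -0.6172  0.4041] [[0.914, 0.405, -0.0], [0.405, -0.914, 0.001], [0.0, -0.001, -1.0]]
```

View pics/w1.png

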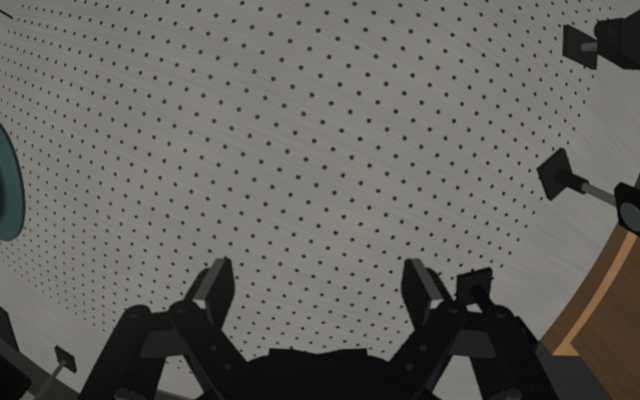

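Same view as before, because the move was refused: every row needs all its keys.

>>> play_rows(
  moves=[
    {"wx": 0, "wy": 0, "wz": 0, "dx": 50, "dy": -28, "dz": 0, "jaw": 1},
    {"wx": 0, "wy": 0, "wz": 0, "dx": 50, "dy": -28, "dz": 0, "jaw": 1},
    {"wx": 0, "wy": 0, "wz": 0, "dx": 50, "dy": -28, "dz": 0, "jaw": 1},
    {"wx": 0, "wy": 0, "wz": 0, "dx": 50, "dy": -28, "dz": 0, "jaw": 1},
    {"wx": 0, "wy": 0, "wz": 0, "dx": 50, "dy": -28, "dz": 0, "jaw": 1},
    {"wx": 0, "wy": 0, "wz": 0, "dx": 50, "dy": -28, "dz": 0, "jaw": 1},
    {"wx": 0, "wy": 0, "wz": 0, "dx": 50, "dy": -28, "dz": 0, "jaw": 1},
    {"wx": 0, "wy": 0, "wz": 0, "dx": 50, "dy": -28, "dz": 0, "jaw": 1},
    {"wx": 0, "wy": 0, "wz": -0.18, "dx": 0, "dy": 0, "dz": 0, "jaw": 1},
    {"wx": 0, "wy": 0, "wz": -0.18, "dx": 0, "dy": 0, "dz": 0, "jaw": 1},
    {"wx": 0, "wy": 0, "wz": -0.18, "dx": 0, "dy": 0, "dz": 0, "jaw": 1},
    {"wx": 0, "wy": 0, "wz": -0.18, "dx": 0, "dy": 0, "dz": 0, "jaw": 1},
  ],
)

```text
time: 1.7
position: [0.5484, -0.2504, 0.4045]
tcp_rot: [-0.0, 0.841, 0.541, -0.0]
force: [0.2, 0.5, 0.2]
finger_gap: 0.997
gripper_force: 0.0
```

>>> play_rows(
  moves=[
    {"wx": 0, "wy": 0, "wz": -0.18, "dx": 0, "dy": 0, "dz": 40, "jaw": 1},
    {"wx": 0, "wy": 0, "wz": -0.18, "dx": 0, "dy": 0, "dz": 40, "jaw": 1},
    {"wx": 0, "wy": 0, "wz": -0.072, "dx": 0, "dy": 0, "dz": 30, "jaw": 1},
    {"wx": 0, "wy": 0, "wz": 0, "dx": 0, "dy": 0, "dz": 0, "jaw": 1},
    {"wx": 0, "wy": 0, "wz": 0, "dx": 0, "dy": 0, "dz": 0, "jaw": 1},
  ],
)

```text
time: 2.33
position: [0.5486, -0.2506, 0.2962]
tcp_rot: [0.001, 0.708, 0.706, 0.0]
force: [0.3, -0.2, 0.6]
finger_gap: 0.994
gripper_force: 0.0
```

```bash
python3 - <<'E'
from h import *
from workcell import get_obs,capture
o=get_obs();print(o["time"],o["position"].round(4),tcp(o)[0].as_matrix().round(3).tolist())
c=capture("wrist");save(c,"c1.pkl");cv2.imwrite("pics/w1b.png",c["frame"][...,::-1])
E
```

```text
2.325 [ 0.5486 -0.2506  0.2962] [[0.004, 1.0, 0.001], [1.0, -0.004, -0.001], [-0.001, 0.001, -1.0]]
```

View pics/w1b.png

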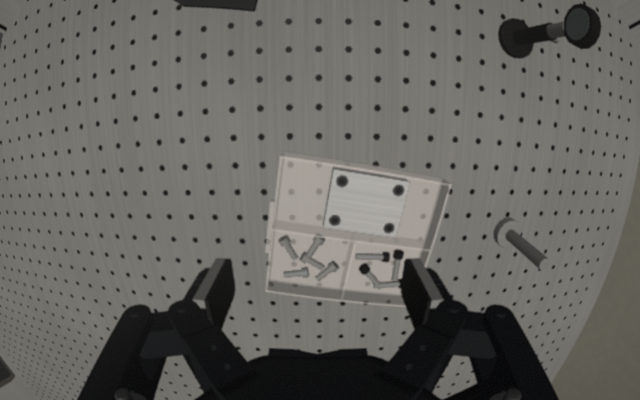

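The wrist picture shows the organiser at (270–450, 155–305), with the spacer in its upper half. The spacer's four dark holes are near (342,182), (398,190), (388,228) and (335,220). The lens mount is at (515,38) and the post at (505,232).

```bash
cat >> h.py <<'E'
def blobs(img,box,thr,amin,amax):
    x0,y0,x1,y1=box;g=cv2.cvtColor(img,cv2.COLOR_RGB2GRAY)[y0:y1,x0:x1]
    k=4;g=cv2.resize(g,None,fx=k,fy=k,interpolation=cv2.INTER_CUBIC)
    n,l,s,ce=cv2.connectedComponentsWithStats((g<thr).astype(np.uint8))
    return [((ce[i]+.5)/k-.5+[x0,y0],s[i,4]/k/k) for i in range(1,n) if amin<s[i,4]/k/k<amax]
def rect(img,box,lo,hi=255):
    x0,y0,x1,y1=box;g=cv2.cvtColor(img,cv2.COLOR_RGB2GRAY)[y0:y1,x0:x1]
    m=cv2.inRange(g,lo,hi);m=cv2.morphologyEx(m,cv2.MORPH_CLOSE,np.ones((13,13)))
    cs,_=cv2.findContours(m,cv2.RETR_EXTERNAL,2);c=max(cs,key=cv2.contourArea);return c[:,0]+[x0,y0]
E
python3 - <<'E'
from h import *
c=load("c1.pkl");I=c["frame"]
g=cv2.cvtColor(I,cv2.COLOR_RGB2GRAY)
print(g[200,310:425:4],I[200,365],I[200,420],I[200,300])
for p,a in blobs(I,(322,165,412,238),90,10,400): print(p.round(1),a, onplane(c,p,.015,True).round(4), I[int(p[1]),int(p[0])])
print("org corners",onplane(c,[(281,155),(451,183),(435,290),(266,290)],.023,True).round(3))
E
```

```text
[161 162 161 161 138 167 168 170 171 170 168 168 168 168 168 169 169 169
 170 169 168 166 164 163 157 160 160 161 160] [170 168 162] [166 159 152] [166 161 154]
[402.2 165.9] 15.5625 [[ 0.62   -0.2228  0.015 ]] [31 30 29]
[341.7 180.8] 84.1875 [[ 0.5686 -0.2361  0.015 ]] [42 41 39]
[398.1 189.9] 76.75 [[ 0.6178 -0.2441  0.015 ]] [39 38 37]
[334.3 219.9] 74.4375 [[ 0.5628 -0.2714  0.015 ]] [42 40 39]
[388.6 227.6] 66.8125 [[ 0.612  -0.2795  0.015 ]] [36 35 34]
org corners [[ 0.519 -0.212  0.023]
 [ 0.664 -0.235  0.023]
 [ 0.666 -0.346  0.023]
 [ 0.499 -0.341  0.023]]
```

>>> play_rows(
  moves=[
    {"wx": 0, "wy": 0, "wz": 0, "dx": -10, "dy": 50, "dz": 0, "jaw": 1},
    {"wx": 0, "wy": 0, "wz": 0, "dx": 0, "dy": 0, "dz": 50, "jaw": 1},
    {"wx": 0, "wy": 0, "wz": 0, "dx": 0, "dy": 0, "dz": 0, "jaw": 1},
  ],
)

```text
time: 2.75
position: [0.5979, -0.2603, 0.2424]
tcp_rot: [-0.002, 0.708, 0.706, -0.001]
force: [0.4, 0.2, -0.8]
finger_gap: 0.997
gripper_force: 0.0
```

```bash
python3 - <<'E'
from h import *
from workcell import get_obs,capture
o=get_obs();print(o["time"],o["position"].round(4))
c=capture("wrist");save(c,"c2.pkl");cv2.imwrite("pics/w2.png",c["frame"][...,::-1])
a=load("c1.pkl")
pa=[(p,onplane(a,p,.015,True)) for p,s in blobs(a["frame"],(322,165,412,238),90,10,400)]
for p,X in pa:
    q=proj(c,X,True)[0];b=[int(v) for v in (q[0]-16,q[1]-16,q[0]+16,q[1]+16)]
    bb=blobs(c["frame"],b,90,10,500)
    print(p.round(1),q.round(1),[(np.round(x,1),s) for x,s in bb])
    if bb:
        x,e=cross([ray(a,p,True),ray(c,bb[0][0],True)]);print("   ",x.round(4),np.round(e,4))
E
```

```text
2.75 [ 0.5979 -0.2603  0.2424]
[402.2 165.9] [353.7 169.9] [(array([357.3, 167.8]), np.float64(55.1875))]
    [ 6.243e-01 -2.256e-01 -4.000e-04] [0.0006 0.0006]
[341.7 180.8] [275.8 189.4] [(array([276.1, 189.5]), np.float64(139.8125))]
    [ 0.5686 -0.2363  0.0142] [0. 0.]
[398.1 189.9] [349.5 200.8] [(array([349.7, 200.8]), np.float64(138.4375))]
    [ 0.618  -0.2443  0.0143] [0. 0.]
[334.3 219.9] [270.3 237.4] [(array([270.5, 237.4]), np.float64(117.9375))]
    [ 0.5629 -0.2717  0.0143] [0. 0.]
[388.6 227.6] [339.6 247.8] [(array([339.9, 247.6]), np.float64(114.875))]
    [ 0.6123 -0.28    0.0139] [0. 0.]
```

>>> play_rows(
  moves=[
    {"wx": 0, "wy": 0, "wz": 0, "dx": 2.2, "dy": -7.4, "dz": 0, "jaw": 1},
    {"wx": 0, "wy": 0, "wz": 0.159, "dx": 0, "dy": 0, "dz": 0, "jaw": 1},
    {"wx": 0, "wy": 0, "wz": 0, "dx": 0, "dy": 0, "dz": 30, "jaw": 1},
    {"wx": 0, "wy": 0, "wz": 0, "dx": 0, "dy": 0, "dz": 25, "jaw": 1},
    {"wx": 0, "wy": 0, "wz": 0, "dx": 0, "dy": 0, "dz": 10, "jaw": 1},
    {"wx": 0, "wy": 0, "wz": 0, "dx": 0, "dy": 0, "dz": 4.4, "jaw": 1},
    {"wx": 0, "wy": 0, "wz": 0, "dx": 0, "dy": 0, "dz": 0, "jaw": 1},
  ],
)

```text
time: 3.68
position: [0.5911, -0.2585, 0.1764]
tcp_rot: [0.001, 0.762, 0.648, 0.0]
force: [-0.1, -0.7, 0.5]
finger_gap: 0.998
gripper_force: 0.0
```

>>> play_rows(
  moves=[
    {"wx": 0, "wy": 0, "wz": 0, "dx": 0, "dy": 0, "dz": 0, "jaw": 0.85},
    {"wx": 0, "wy": 0, "wz": 0, "dx": 0, "dy": 0, "dz": 0, "jaw": 0.85},
  ],
)

```text
time: 3.92
position: [0.591, -0.2584, 0.1759]
tcp_rot: [0.0, 0.762, 0.648, 0.0]
force: [-0.5, 0.0, -1.0]
finger_gap: 0.848
gripper_force: 0.0
```

```bash
python3 - <<'E'
from h import *
from workcell import get_obs,capture
o=get_obs();print(o["time"],o["position"].round(4),o["force"],o["finger_gap"])
c=capture("wrist");save(c,"c3.pkl")
I=c["frame"];cv2.imwrite("pics/w3.png",cv2.resize(I[150:400,130:510,::-1],(760,500)))
E
```

```text
3.925 [ 0.591  -0.2584  0.1759] [-0.47584513  0.00665204 -0.95672525] 0.8479543345602412
```

View pics/w3.png

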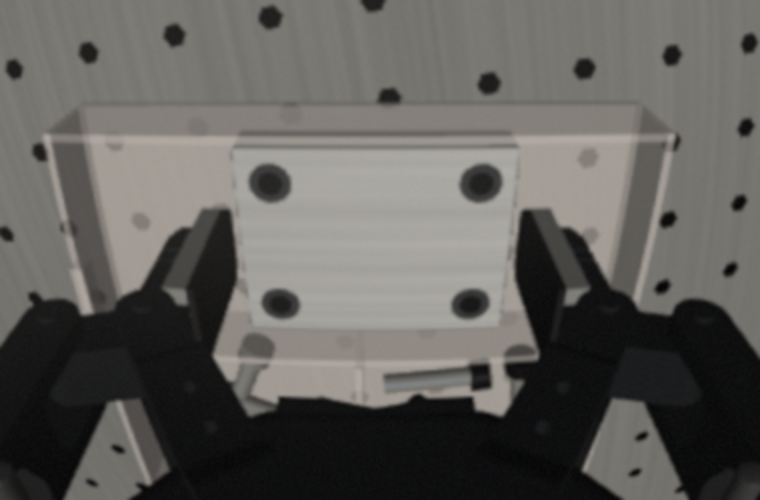

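The crop confirms the choice: the bare four-hole plate sits squarely between the pads, with clear room to the tray walls. I go a little lower and grip.

>>> play_rows(
  moves=[
    {"wx": 0, "wy": 0, "wz": 0, "dx": 0, "dy": 0, "dz": 3, "jaw": 0.85},
    {"wx": 0, "wy": 0, "wz": 0, "dx": 0, "dy": 0, "dz": 0, "jaw": 0.85},
    {"wx": 0, "wy": 0, "wz": 0, "dx": 0, "dy": 0, "dz": 0, "jaw": 0.7},
    {"wx": 0, "wy": 0, "wz": 0, "dx": 0, "dy": 0, "dz": 0, "jaw": 0.7},
    {"wx": 0, "wy": 0, "wz": 0, "dx": 0, "dy": 0, "dz": 0, "jaw": 0.7},
  ],
)

```text
time: 4.6
position: [0.5911, -0.2584, 0.1727]
tcp_rot: [0.0, 0.762, 0.648, 0.0]
force: [-1.0, -0.6, 5.4]
finger_gap: 0.774
gripper_force: 67.4
```

>>> play_rows(
  moves=[
    {"wx": 0, "wy": 0, "wz": 0, "dx": 0, "dy": 0, "dz": -5, "jaw": 0.7},
    {"wx": 0, "wy": 0, "wz": 0, "dx": 0, "dy": 0, "dz": -20, "jaw": 0.7},
    {"wx": 0, "wy": 0, "wz": 0, "dx": 0, "dy": 0, "dz": -35, "jaw": 0.7},
    {"wx": 0, "wy": 0, "wz": -0.163, "dx": 0, "dy": 0, "dz": 0, "jaw": 0.7},
    {"wx": 0, "wy": 0, "wz": 0, "dx": 37, "dy": -2.8, "dz": 0, "jaw": 0.7},
    {"wx": 0, "wy": 0, "wz": 0, "dx": 37, "dy": -2.8, "dz": 0, "jaw": 0.7},
    {"wx": 0, "wy": 0, "wz": 0, "dx": 37, "dy": -2.8, "dz": 0, "jaw": 0.7},
    {"wx": 0, "wy": 0, "wz": 0, "dx": 37, "dy": -2.8, "dz": 0, "jaw": 0.7},
    {"wx": 0, "wy": 0, "wz": 0, "dx": 0, "dy": 0, "dz": 0, "jaw": 0.7},
  ],
)

```text
time: 5.72
position: [0.5793, -0.1085, 0.2337]
tcp_rot: [0.0, 0.706, 0.709, 0.0]
force: [-0.1, -1.0, -1.7]
finger_gap: 0.776
gripper_force: 67.1
```

```bash
python3 - <<'E'
from h import *
from workcell import get_obs,capture
o=get_obs();print(o["time"],o["position"].round(4),o["force"],o["finger_gap"],o["gripper_force"])
c=capture("wrist");save(c,"c4.pkl");I=c["frame"];cv2.imwrite("pics/w4.png",I[...,::-1])
for p,a in blobs(I,(225,190,410,330),70,40,700): print(p.round(1),a,I[int(p[1]),int(p[0])])
E
```

```text
5.725 [ 0.5793 -0.1085  0.2337] [-0.08407256 -0.98642949 -1.70708891] 0.7757300872678085 67.08271980285645
[263.7 244.4] 236.6875 [40 40 39]
[371.4 244.4] 242.1875 [36 35 34]
[227.6 268.4] 80.0625 [32 32 32]
[406.9 267.8] 63.125 [30 31 31]
[269.3 305.3] 166.625 [32 31 31]
[365.7 305.3] 169.5 [28 28 28]
```

View pics/w4.png

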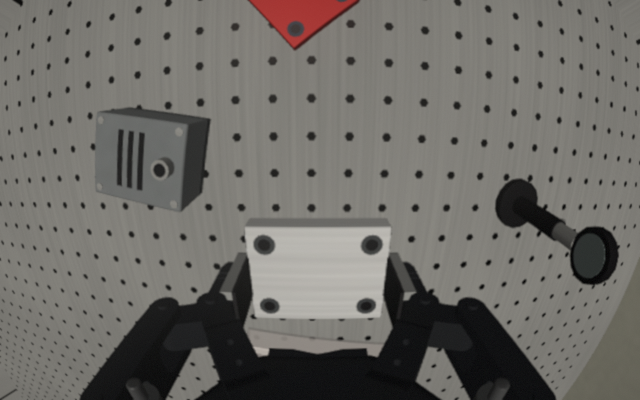

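Picture: the spacer is held level, with its holes at (264,244), (371,244), (269,305) and (366,305). The laser is at (150,160), with its connector at (161,170) on the world +x side, so its axes already run roughly as the jig's. The red plate at the top is a look-alike. Next I lower the spacer onto the table.

>>> play_rows(
  moves=[
    {"wx": 0, "wy": 0, "wz": 0, "dx": 0, "dy": 0, "dz": 30, "jaw": 0.7},
    {"wx": 0, "wy": 0, "wz": 0, "dx": 0, "dy": 0, "dz": 20, "jaw": 0.7},
    {"wx": 0, "wy": 0, "wz": 0, "dx": 0, "dy": 0, "dz": 8, "jaw": 0.7},
    {"wx": 0, "wy": 0, "wz": 0, "dx": 0, "dy": 0, "dz": 3, "jaw": 0.7},
    {"wx": 0, "wy": 0, "wz": 0, "dx": 0, "dy": 0, "dz": 2, "jaw": 0.7},
    {"wx": 0, "wy": 0, "wz": 0, "dx": 0, "dy": 0, "dz": 0, "jaw": 0.7},
  ],
)

```text
time: 6.52
position: [0.5796, -0.1104, 0.1699]
tcp_rot: [0.0, 0.706, 0.708, 0.0]
force: [-0.4, -0.2, -1.2]
finger_gap: 0.774
gripper_force: 67.1
```

>>> play_rows(
  moves=[
    {"wx": 0, "wy": 0, "wz": 0, "dx": 0, "dy": 0, "dz": 0.7, "jaw": 0.7},
    {"wx": 0, "wy": 0, "wz": 0, "dx": 0, "dy": 0, "dz": 0, "jaw": 0.9},
    {"wx": 0, "wy": 0, "wz": 0, "dx": 0, "dy": 0, "dz": 0, "jaw": 1},
    {"wx": 0, "wy": 0, "wz": 0, "dx": 0, "dy": 0, "dz": 0, "jaw": 1},
    {"wx": 0, "wy": 0, "wz": 0, "dx": 0, "dy": 0, "dz": -20, "jaw": 1},
    {"wx": 0, "wy": 0, "wz": 0, "dx": 0, "dy": 0, "dz": -50, "jaw": 1},
    {"wx": 0, "wy": 0, "wz": 0, "dx": 0, "dy": 0, "dz": -50, "jaw": 1},
    {"wx": 0, "wy": 0, "wz": -0.1745, "dx": 0, "dy": 0, "dz": 0, "jaw": 1},
    {"wx": 0, "wy": 0, "wz": -0.1745, "dx": 0, "dy": 0, "dz": 0, "jaw": 1},
    {"wx": 0, "wy": 0, "wz": -0.1745, "dx": 0, "dy": 0, "dz": 0, "jaw": 1},
    {"wx": 0, "wy": 0, "wz": -0.1745, "dx": 0, "dy": 0, "dz": 0, "jaw": 1},
    {"wx": 0, "wy": 0, "wz": -0.1745, "dx": 0, "dy": 0, "dz": 0, "jaw": 1},
  ],
)

```text
time: 8.02
position: [0.5794, -0.1104, 0.2903]
tcp_rot: [0.001, 0.338, 0.941, 0.0]
force: [-0.9, -0.1, -0.3]
finger_gap: 0.997
gripper_force: 0.0
```

>>> play_rows(
  moves=[
    {"wx": 0, "wy": 0, "wz": -0.1745, "dx": 0, "dy": 0, "dz": 0, "jaw": 1},
    {"wx": 0, "wy": 0, "wz": -0.1745, "dx": 0, "dy": 0, "dz": 0, "jaw": 1},
    {"wx": 0, "wy": 0, "wz": -0.1745, "dx": 0, "dy": 0, "dz": 0, "jaw": 1},
    {"wx": 0, "wy": 0, "wz": -0.1745, "dx": 0, "dy": 0, "dz": 0, "jaw": 1},
    {"wx": 0, "wy": 0, "wz": 0, "dx": 0, "dy": 0, "dz": 0, "jaw": 1},
  ],
)

```text
time: 8.65
position: [0.5794, -0.1104, 0.29]
tcp_rot: [0.001, -0.0, 1.0, -0.0]
force: [0.2, 0.3, -0.1]
finger_gap: 0.997
gripper_force: 0.0
```

```bash
python3 - <<'E'
from h import *
from workcell import get_obs,capture
o=get_obs();print(o["time"],o["position"].round(4),tcp(o)[0].as_matrix().round(3).tolist())
c=capture("wrist");save(c,"c5.pkl");cv2.imwrite("pics/w5.png",c["frame"][...,::-1])
E
```

```text
8.65 [ 0.5794 -0.1104  0.29  ] [[-1.0, -0.001, 0.001], [-0.001, 1.0, -0.0], [-0.001, -0.0, -1.0]]
```

>>> play_rows(
  moves=[
    {"wx": 0, "wy": 0, "wz": 0, "dx": 18, "dy": 50, "dz": 0, "jaw": 1},
    {"wx": 0, "wy": 0, "wz": 0, "dx": 18, "dy": 50, "dz": 0, "jaw": 1},
    {"wx": 0, "wy": 0, "wz": 0, "dx": 18, "dy": 50, "dz": 0, "jaw": 1},
    {"wx": 0, "wy": 0, "wz": 0, "dx": 0, "dy": 50, "dz": 0, "jaw": 1},
    {"wx": 0, "wy": 0, "wz": 0, "dx": 0, "dy": 50, "dz": 0, "jaw": 1},
    {"wx": 0, "wy": 0, "wz": 0, "dx": 0, "dy": 30, "dz": 0, "jaw": 1},
    {"wx": 0, "wy": 0, "wz": 0, "dx": 0, "dy": 0, "dz": 0, "jaw": 1},
  ],
)

```text
time: 9.57
position: [0.5247, 0.1712, 0.2891]
tcp_rot: [0.0, -0.0, 1.0, 0.0]
force: [-0.6, 0.4, 0.3]
finger_gap: 0.999
gripper_force: 0.0
```

```bash
python3 - <<'E'
from h import *
from workcell import get_obs,capture
c=capture("wrist");save(c,"c6.pkl");I=c["frame"];g=cv2.createCLAHE(3,(8,8)).apply(cv2.cvtColor(I,cv2.COLOR_RGB2GRAY))
q=proj(c,[.526,.203,.024],True)[0];print(q)
cv2.imwrite("pics/w6.png",cv2.resize(g[100:370,190:550],(800,600),interpolation=cv2.INTER_CUBIC))
E
```

```text
[356.76019854 206.14531865]
```

View pics/w6.png

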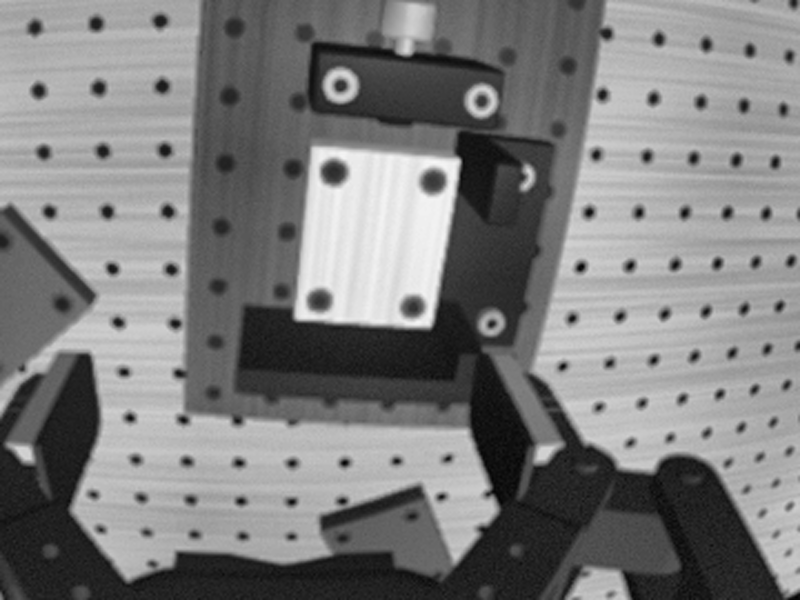

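>>> play_rows(
  moves=[
    {"wx": 0, "wy": 0, "wz": 0, "dx": 30, "dy": 50, "dz": 0, "jaw": 1},
    {"wx": 0, "wy": 0, "wz": 0, "dx": 0, "dy": 0, "dz": 0, "jaw": 1},
    {"wx": 0, "wy": 0, "wz": 0, "dx": 0, "dy": 0, "dz": 0, "jaw": 1},
  ],
)

```text
time: 10.0
position: [0.495, 0.2188, 0.2889]
tcp_rot: [0.0, -0.0, 1.0, -0.0]
force: [-0.0, 0.4, 0.3]
finger_gap: 0.995
gripper_force: 0.0
```

```bash
python3 - <<'E'
from h import *
from workcell import get_obs,capture
c=capture("wrist");save(c,"c7.pkl");I=c["frame"];cv2.imwrite("pics/w7.png",I[...,::-1]);print(get_obs()["position"])
a=load("c6.pkl");q=proj(a,[.526,.203,.024],True)[0]
for d in (a,c):
    I=d["frame"];q=proj(d,[.526,.203,.024],True)[0];print(q.round(1))
    for p,s in blobs(I,[int(v) for v in(q[0]-60,q[1]-55,q[0]+60,q[1]+55)],70,15,400):print("  ",p.round(1),round(s),onplane(d,p,.024,True)[0].round(4))
E
```

```text
[0.49520067 0.21860544 0.28887479]
[356.8 206.1]
   [321.4 175.4] 45 [0.5005 0.1743 0.024 ]
   [339.9 177.2] 44 [0.5019 0.1888 0.024 ]
   [384.6 181.2] 43 [0.5049 0.2246 0.024 ]
   [318.7 204. ] 43 [0.5241 0.1722 0.024 ]
   [316.3 230.8] 41 [0.5477 0.1703 0.024 ]
   [333.4 235. ] 44 [0.5516 0.1846 0.024 ]
   [375.4 237.8] 42 [0.5546 0.2203 0.024 ]
[298.7 239.3]
   [336.5 186.5] 20 [0.4798 0.2338 0.024 ]
   [355.3 188.4] 33 [0.4813 0.2487 0.024 ]
   [239.2 206.8] 24 [0.497  0.1545 0.024 ]
   [265.5 209.3] 43 [0.499  0.1765 0.024 ]
   [280.8 212.5] 48 [0.5018 0.189  0.024 ]
   [324.9 216.1] 48 [0.5049 0.2248 0.024 ]
   [239.3 233. ] 24 [0.5207 0.1523 0.024 ]
   [264.9 235.3] 36 [0.5225 0.1745 0.024 ]
   [239.5 257. ] 27 [0.5442 0.1501 0.024 ]
   [264.6 259.6] 36 [0.5462 0.1725 0.024 ]
   [278.6 265. ] 37 [0.5515 0.1847 0.024 ]
   [319.5 268.3] 38 [0.5545 0.2205 0.024 ]
```

The enhanced crop shows the lower plate at (378,235) of the crop, with the clamp block above it (image up is -x). The end fence is below and the slotted side fence to the right, with the slot open beside the plate. The jig yaw is about -4.9°, and the lower plate's centre is at (0.528, 0.2047) with its top at 0.024. Next I measure the put-down spacer.

```bash
python3 - <<'E'
from h import *
a=load("c6.pkl");c=load("c7.pkl")
for p,q in [((339.9,177.2),(280.8,212.5)),((384.6,181.2),(324.9,216.1)),((333.4,235),(278.6,265)),((375.4,237.8),(319.5,268.3))]: print("jig",cross([ray(a,p,True),ray(c,q,True)])[0].round(4))
d=load("c5.pkl");q=proj(d,[.58,-.11,.012],True)[0]
print(q)
for p,s in blobs(d["frame"],[int(v) for v in(q[0]-55,q[1]-50,q[0]+55,q[1]+45)],70,15,400):print("  ",p.round(1),round(s),onplane(d,p,.012,True)[0].round(4))
l=proj(d,[.467,-.057,.04],True)[0];print("laser at",l)
E
```

```text
jig [0.5022 0.1888 0.0231]
jig [0.5052 0.2248 0.0232]
jig [0.5519 0.1846 0.0234]
jig [0.5551 0.2206 0.0231]
[318.01971023 199.87165886]
   [358.9 161.2] 24 [ 0.5466 -0.0767  0.012 ]
   [271.4 161.3] 23 [ 0.5467 -0.1481  0.012 ]
   [295.8 169.6] 69 [ 0.5538 -0.1282  0.012 ]
   [339.7 169.6] 67 [ 0.5538 -0.0923  0.012 ]
   [272.5 189. ] 23 [ 0.5704 -0.1482  0.012 ]
   [357.8 189.2] 22 [ 0.5705 -0.0767  0.012 ]
   [273.8 215.5] 20 [ 0.5943 -0.1482  0.012 ]
   [356.7 215.6] 20 [ 0.5943 -0.0766  0.012 ]
   [297.2 225.6] 54 [ 0.6037 -0.1281  0.012 ]
   [338.4 225.6] 56 [ 0.6037 -0.0923  0.012 ]
   [275.2 240.2] 18 [ 0.6181 -0.1481  0.012 ]
   [301.8 240.4] 18 [ 0.6181 -0.1243  0.012 ]
   [328.8 240.5] 18 [ 0.6182 -0.1004  0.012 ]
   [355.4 240.3] 19 [ 0.6181 -0.0766  0.012 ]
laser at [393.99228249  60.28701401]
```

>>> play_rows(
  moves=[
    {"wx": 0, "wy": 0, "wz": 0, "dx": -12, "dy": -47, "dz": 0, "jaw": 1},
    {"wx": 0, "wy": 0, "wz": 0, "dx": -12, "dy": -47, "dz": 0, "jaw": 1},
    {"wx": 0, "wy": 0, "wz": 0, "dx": -12, "dy": -47, "dz": 0, "jaw": 1},
    {"wx": 0, "wy": 0, "wz": 0, "dx": -12, "dy": -47, "dz": 0, "jaw": 1},
    {"wx": 0, "wy": 0, "wz": 0, "dx": -12, "dy": -47, "dz": 0, "jaw": 1},
    {"wx": 0, "wy": 0, "wz": 0, "dx": -12, "dy": -47, "dz": 0, "jaw": 1},
    {"wx": 0, "wy": 0, "wz": 0, "dx": -11.6, "dy": -46.8, "dz": 0, "jaw": 1},
    {"wx": 0, "wy": 0, "wz": 0, "dx": 0, "dy": 0, "dz": 45, "jaw": 1},
    {"wx": 0, "wy": 0, "wz": 0, "dx": 0, "dy": 0, "dz": 40, "jaw": 1},
    {"wx": 0, "wy": 0, "wz": 0, "dx": 0, "dy": 0, "dz": 20, "jaw": 1},
    {"wx": 0, "wy": 0, "wz": 0, "dx": 0, "dy": 0, "dz": 8, "jaw": 0.85},
    {"wx": 0, "wy": 0, "wz": 0, "dx": 0, "dy": 0, "dz": 0, "jaw": 0.8},
  ],
)

```text
time: 11.55
position: [0.5793, -0.1094, 0.1763]
tcp_rot: [0.0, -0.001, 1.0, -0.0]
force: [0.2, 0.9, 0.7]
finger_gap: 0.799
gripper_force: 0.0
```

>>> play_rows(
  moves=[
    {"wx": 0, "wy": 0, "wz": 0, "dx": 0.5, "dy": -0.7, "dz": 2, "jaw": 0.8},
    {"wx": 0, "wy": 0, "wz": 0, "dx": 0, "dy": 0, "dz": 0, "jaw": 0.7},
    {"wx": 0, "wy": 0, "wz": 0, "dx": 0, "dy": 0, "dz": 0, "jaw": 0.5},
    {"wx": 0, "wy": 0, "wz": 0, "dx": 0, "dy": 0, "dz": 0, "jaw": 0.5},
    {"wx": 0, "wy": 0, "wz": 0, "dx": 0, "dy": 0, "dz": 0, "jaw": 0.5},
  ],
)

```text
time: 12.18
position: [0.5788, -0.1099, 0.1748]
tcp_rot: [0.001, -0.001, 1.0, -0.0]
force: [-2.6, 0.2, 7.7]
finger_gap: 0.609
gripper_force: 63.5
```

```bash
python3 - <<'E'
from h import *
from workcell import get_obs,capture
o=get_obs();print(o["position"].round(4),o["finger_gap"],o["gripper_force"],tcp(o)[0].as_rotvec().round(4))
c=capture("wrist");save(c,"c8.pkl")
for p,s in blobs(c["frame"],(235,190,400,330),70,60,700):print("  ",p.round(1),round(s),onplane(c,p,.012,True)[0].round(4))
E
```

```text
[ 0.5788 -0.1099  0.1748] 0.6085327185279019 63.49271535873413 [-2.8000e-03  3.1402e+00 -5.0000e-04]
   [238.8 209.6] 72 [ 0.5446 -0.1465  0.012 ]
   [386.8 210. ] 76 [ 0.5446 -0.0781  0.012 ]
   [279.2 228.6] 247 [ 0.5539 -0.1279  0.012 ]
   [355.9 228.6] 249 [ 0.5539 -0.0921  0.012 ]
   [243.1 253.1] 64 [ 0.5674 -0.1465  0.012 ]
   [284.4 311.5] 146 [ 0.6037 -0.1278  0.012 ]
   [350.6 311.5] 148 [ 0.6036 -0.092   0.012 ]
```

>>> play_rows(
  moves=[
    {"wx": 0, "wy": 0, "wz": 0, "dx": 0, "dy": 0, "dz": -10, "jaw": 0.5},
    {"wx": 0, "wy": 0, "wz": 0, "dx": 0, "dy": 0, "dz": -35, "jaw": 0.5},
    {"wx": 0, "wy": 0, "wz": 0, "dx": 0, "dy": 0, "dz": -40, "jaw": 0.5},
    {"wx": 0, "wy": 0, "wz": 0, "dx": 7.5, "dy": 44.7, "dz": 0, "jaw": 0.5},
    {"wx": 0, "wy": 0, "wz": 0, "dx": 7.5, "dy": 44.7, "dz": 0, "jaw": 0.5},
    {"wx": 0, "wy": 0, "wz": 0, "dx": 7.5, "dy": 44.7, "dz": 0, "jaw": 0.5},
    {"wx": 0, "wy": 0, "wz": 0, "dx": 7.5, "dy": 44.7, "dz": 0, "jaw": 0.5},
    {"wx": 0, "wy": 0, "wz": 0, "dx": 7.5, "dy": 44.7, "dz": 0, "jaw": 0.5},
    {"wx": 0, "wy": 0, "wz": 0, "dx": 7.5, "dy": 44.7, "dz": 0, "jaw": 0.5},
    {"wx": 0, "wy": 0, "wz": 0, "dx": 7.5, "dy": 44.6, "dz": 0, "jaw": 0.5},
    {"wx": 0, "wy": 0, "wz": 0.0856, "dx": 0, "dy": 0, "dz": 0, "jaw": 0.5},
    {"wx": 0, "wy": 0, "wz": 0, "dx": 0, "dy": 0, "dz": 0, "jaw": 0.5},
  ],
)

```text
time: 13.72
position: [0.5253, 0.2032, 0.2591]
tcp_rot: [0.0, 0.041, 0.999, 0.0]
force: [0.2, -0.4, -1.6]
finger_gap: 0.608
gripper_force: 63.2
```

```bash
cat > dev.py <<'E'
from h import *
from workcell import get_obs
from math import atan2
def rep(cx=.5283,cy=.2047,yaw=-.0856):
    o=get_obs();r,p=tcp(o);M=r.as_matrix();xj=np.array([np.cos(yaw),np.sin(yaw)]);yj=np.array([-xj[1],xj[0]])
    d=(p[:2]-[cx,cy])*1e3
    print("t",round(o["time"],2),"z",p[2].round(4),"jig dx,dy mm",(d@xj).round(2),(d@yj).round(2),"yaw err",round(atan2(M[1,1],M[0,1])-np.pi/2-yaw,4),"tilt",np.round(M[:2,2],4),"F jig",(o["force"][:2]@xj).round(1),(o["force"][:2]@yj).round(1),o["force"][2].round(1),"gap",o["finger_gap"].round(3),o["gripper_force"].round(1))
rep()
E
python3 dev.py
```

```text
Traceback (most recent call last):
  File "dev.py", line 8, in <module>
    rep()
    ~~~^^
  File "dev.py", line 7, in rep
    print("t",round(o["time"],2),"z",p[2].round(4),"jig dx,dy mm",(d@xj).round(2),(d@yj).round(2),"yaw err",round(atan2(M[1,1],M[0,1])-np.pi/2-yaw,4),"tilt",np.round(M[:2,2],4),"F jig",(o["force"][:2]@xj).round(1),(o["force"][:2]@yj).round(1),o["force"][2].round(1),"gap",o["finger_gap"].round(3),o["gripper_force"].round(1))
                                                                                                                                                                                                                                                                                ^^^^^^^^^^^^^^^^^^^^^
AttributeError: 'float' object has no attribute 'round'
```

```bash
sed -i 's/o\["finger_gap"\].round(3),o\["gripper_force"\].round(1)/round(o["finger_gap"],3),round(float(o["gripper_force"]),1)/' dev.py; python3 dev.py
```

```text
t 13.72 z 0.2591 jig dx,dy mm -2.84 -1.71 yaw err 0.0029 tilt [0.0003 0.0001] F jig 0.2 -0.4 -1.6 gap 0.608 63.2
```

>>> play_rows(
  moves=[
    {"wx": 0, "wy": 0, "wz": 0, "dx": 0, "dy": 0, "dz": 25, "jaw": 0.5},
    {"wx": 0, "wy": 0, "wz": 0, "dx": 0, "dy": 0, "dz": 20, "jaw": 0.5},
    {"wx": 0, "wy": 0, "wz": 0, "dx": 0, "dy": 0, "dz": 10, "jaw": 0.5},
    {"wx": 0, "wy": 0, "wz": 0, "dx": 0, "dy": 0, "dz": 3.5, "jaw": 0.5},
    {"wx": 0, "wy": 0, "wz": 0, "dx": 0, "dy": 0, "dz": 0, "jaw": 0.5},
  ],
)

```text
time: 14.35
position: [0.5256, 0.2028, 0.2004]
tcp_rot: [0.0, 0.042, 0.999, 0.0]
force: [0.6, 0.8, -1.5]
finger_gap: 0.605
gripper_force: 63.2
```

```bash
python3 dev.py
```

```text
t 14.35 z 0.2004 jig dx,dy mm -2.49 -2.11 yaw err 0.0018 tilt [0.0002 0.0001] F jig 0.5 0.8 -1.5 gap 0.605 63.2
```

>>> play_rows(
  moves=[
    {"wx": 0, "wy": 0, "wz": 0, "dx": -1.5, "dy": 0, "dz": 0.6, "jaw": 0.5},
    {"wx": 0, "wy": 0, "wz": 0, "dx": -1, "dy": 0, "dz": 0, "jaw": 0.5},
    {"wx": 0, "wy": 0, "wz": 0, "dx": 0, "dy": 1.2, "dz": 0, "jaw": 0.5},
    {"wx": 0, "wy": 0, "wz": 0, "dx": 0, "dy": 0.9, "dz": 0, "jaw": 0.5},
    {"wx": 0, "wy": 0, "wz": 0, "dx": 0, "dy": 0, "dz": 0, "jaw": 0.5},
  ],
)

```text
time: 14.98
position: [0.5281, 0.2048, 0.1995]
tcp_rot: [-0.0, 0.042, 0.999, 0.0]
force: [-0.3, 0.1, -1.7]
finger_gap: 0.611
gripper_force: 63.2
```

```bash
python3 dev.py
```

```text
t 14.97 z 0.1995 jig dx,dy mm -0.18 0.12 yaw err 0.0019 tilt [-0.  0.] F jig -0.3 0.1 -1.7 gap 0.611 63.2
```

>>> play_rows(
  moves=[
    {"wx": 0, "wy": 0, "wz": 0, "dx": -0.7, "dy": 0, "dz": 0, "jaw": 0.5},
    {"wx": 0, "wy": 0, "wz": 0, "dx": 0, "dy": 0, "dz": 0, "jaw": 0.5},
  ],
)

```text
time: 15.22
position: [0.5288, 0.2047, 0.1994]
tcp_rot: [-0.0, 0.042, 0.999, 0.0]
force: [-2.7, 0.5, -0.5]
finger_gap: 0.609
gripper_force: 63.3
```

>>> play_rows(
  moves=[
    {"wx": 0, "wy": 0, "wz": 0, "dx": 0, "dy": 0.6, "dz": 0, "jaw": 0.5},
    {"wx": 0, "wy": 0, "wz": 0, "dx": 0, "dy": 0, "dz": 0, "jaw": 0.5},
  ],
)

```text
time: 15.48
position: [0.5288, 0.2052, 0.1994]
tcp_rot: [-0.0, 0.042, 0.999, -0.0]
force: [-3.2, -2.7, -0.5]
finger_gap: 0.608
gripper_force: 63.3
```

```bash
python3 dev.py
```

```text
t 15.47 z 0.1994 jig dx,dy mm 0.47 0.51 yaw err 0.0018 tilt [-0.0005 -0.0005] F jig -3.0 -3.0 -0.5 gap 0.608 63.3
```

Both fences are felt (3 N each). I lower the last half millimetre and release.

>>> play_rows(
  moves=[
    {"wx": 0, "wy": 0, "wz": 0, "dx": 0, "dy": 0, "dz": 0.5, "jaw": 0.5},
    {"wx": 0, "wy": 0, "wz": 0, "dx": 0, "dy": 0, "dz": 0.4, "jaw": 0.5},
    {"wx": 0, "wy": 0, "wz": 0, "dx": 0, "dy": 0, "dz": 0, "jaw": 0.5},
  ],
)

```text
time: 15.85
position: [0.5288, 0.2052, 0.199]
tcp_rot: [-0.0, 0.042, 0.999, -0.0]
force: [-6.2, -4.7, 5.7]
finger_gap: 0.61
gripper_force: 64.0
```

>>> play_rows(
  moves=[
    {"wx": 0, "wy": 0, "wz": 0, "dx": 0, "dy": 0, "dz": 0, "jaw": 0.7},
    {"wx": 0, "wy": 0, "wz": 0, "dx": 0, "dy": 0, "dz": 0, "jaw": 0.8},
    {"wx": 0, "wy": 0, "wz": 0, "dx": 0, "dy": 0, "dz": 0, "jaw": 0.85},
    {"wx": 0, "wy": 0, "wz": 0, "dx": 0, "dy": 0, "dz": -10, "jaw": 0.85},
    {"wx": 0, "wy": 0, "wz": 0, "dx": 0, "dy": 0, "dz": -40, "jaw": 0.85},
    {"wx": 0, "wy": 0, "wz": 0, "dx": 20, "dy": 0, "dz": -40, "jaw": 0.85},
    {"wx": 0, "wy": 0, "wz": 0, "dx": 0, "dy": 0, "dz": 0, "jaw": 1},
  ],
)

```text
time: 16.73
position: [0.5088, 0.2072, 0.2929]
tcp_rot: [0.003, 0.042, 0.999, 0.001]
force: [1.0, 1.3, 1.2]
finger_gap: 1.0
gripper_force: 0.0
```

```bash
python3 - <<'E'
from h import *
from workcell import get_obs,capture
c=capture("wrist");save(c,"c9.pkl");cv2.imwrite("pics/w9.png",c["frame"][...,::-1])
q=proj(c,[.528,.205,.036],True)[0];print(get_obs()["position"],q)
P=[]
for p,s in blobs(c["frame"],[int(v) for v in(q[0]-60,q[1]-55,q[0]+60,q[1]+55)],70,15,400):
    X=onplane(c,p,.0353,True)[0];print("  ",p.round(1),round(s),X.round(4))
E
```

```text
[0.50885488 0.20706033 0.29074966] [316.0242454  229.40755472]
   [277.3 194.2] 37 [0.4962 0.1777 0.0353]
   [292.7 200.7] 54 [0.5025 0.1891 0.0353]
   [339.2 200.6] 54 [0.5055 0.2249 0.0353]
   [278.5 221.1] 33 [0.5187 0.1758 0.0353]
   [280.1 246.2] 33 [0.5412 0.1741 0.0353]
   [294.6 257. ] 41 [0.5523 0.1849 0.0353]
   [337.6 257. ] 43 [0.5553 0.2208 0.0353]
```

>>> play_rows(
  moves=[
    {"wx": 0, "wy": 0, "wz": 0, "dx": 3.2, "dy": -44.4, "dz": 0, "jaw": 1},
    {"wx": 0, "wy": 0, "wz": 0, "dx": 3.2, "dy": -44.4, "dz": 0, "jaw": 1},
    {"wx": 0, "wy": 0, "wz": 0, "dx": 3.2, "dy": -44.4, "dz": 0, "jaw": 1},
    {"wx": 0, "wy": 0, "wz": 0, "dx": 3.2, "dy": -44.4, "dz": 0, "jaw": 1},
    {"wx": 0, "wy": 0, "wz": 0, "dx": 3.2, "dy": -44.4, "dz": 0, "jaw": 1},
    {"wx": 0, "wy": 0, "wz": 0, "dx": 3.2, "dy": -44.4, "dz": 0, "jaw": 1},
    {"wx": 0, "wy": 0, "wz": 0, "dx": 0, "dy": 0, "dz": 0, "jaw": 1},
  ],
)

```text
time: 17.65
position: [0.4671, -0.0591, 0.2879]
tcp_rot: [-0.001, 0.044, 0.999, -0.0]
force: [-0.4, -0.4, -0.2]
finger_gap: 1.002
gripper_force: 0.0
```

```bash
python3 - <<'E'
from h import *
from workcell import get_obs,capture
c=capture("wrist");save(c,"c10.pkl");q=proj(c,[.467,-.057,.04],True)[0];print(get_obs()["position"],q)
x,y=[int(v) for v in q];I=c["frame"][y-60:y+70,x-80:x+80,::-1];print("crop origin",x-80,y-60)
cv2.imwrite("pics/w10.png",cv2.resize(I,(640,520),interpolation=cv2.INTER_CUBIC))
E
```

```text
[ 0.46738637 -0.05790683  0.28793601] [320.44983456 212.50929703]
crop origin 240 152
```

View pics/w10.png

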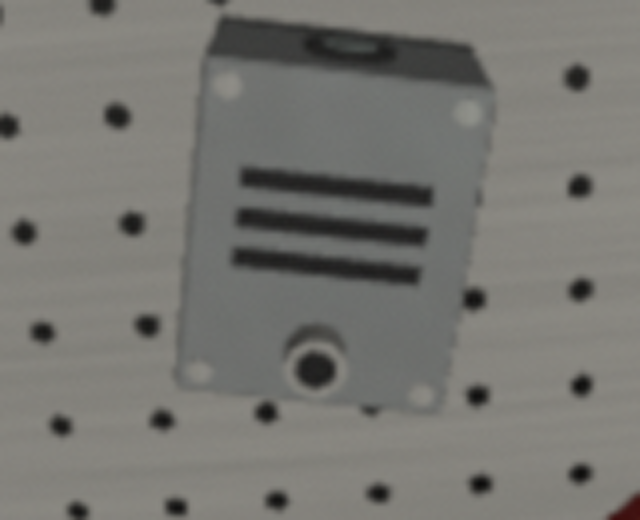

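>>> play_rows(
  moves=[
    {"wx": 0, "wy": 0, "wz": 0, "dx": -40, "dy": 20, "dz": 0, "jaw": 1},
    {"wx": 0, "wy": 0, "wz": 0, "dx": 0, "dy": 0, "dz": 0, "jaw": 1},
    {"wx": 0, "wy": 0, "wz": 0, "dx": 0, "dy": 0, "dz": 0, "jaw": 1},
  ],
)

```text
time: 18.08
position: [0.509, -0.0396, 0.2879]
tcp_rot: [-0.001, 0.041, 0.999, 0.0]
force: [-0.3, -0.1, 0.1]
finger_gap: 1.001
gripper_force: 0.0
```

```bash
python3 - <<'E'
from workcell import get_obs,capture
from h import *
c=capture("wrist");save(c,"c11.pkl");print(get_obs()["position"],proj(c,[.467,-.057,.04],True)[0]);cv2.imwrite("pics/w11.png",c["frame"][...,::-1])
E
```

```text
[ 0.50878883 -0.03982514  0.28814881] [288.35411846 160.01071972]
```

The crop shows the laser, with the beam window at (350,45) on its -x side and the connector at (316,370) on its +x side. The screws are at (228,84), (468,112), (200,372) and (422,396), and the laser is turned a few degrees.

```bash
python3 - <<'E'
from h import *
a=load("c10.pkl");b=load("c11.pkl")
def spot(c,p,w=4):
    g=cv2.cvtColor(c["frame"],cv2.COLOR_RGB2GRAY).astype(float);x,y=np.round(p).astype(int)
    s=g[y-w:y+w+1,x-w:x+w+1];m=np.clip(s-np.median(s)-4,0,None);Y,X=np.mgrid[y-w:y+w+1,x-w:x+w+1]
    return np.array([(m*X).sum(),(m*Y).sum()])/m.sum()
P=[]
for q in [(228,84),(468,112),(200,372),(422,396)]:
    p=np.array([240+q[0]/4-.375,152+q[1]/4-.375]);p=spot(a,spot(a,p));X=onplane(a,p,.04,True)
    r0=proj(b,X,True)[0];r=spot(b,spot(b,r0));x,e=cross([ray(a,p,True),ray(b,r,True)])
    print(p.round(1),r0.round(1),r.round(1),x.round(4),np.round(e,4));P.append((X[0]+onplane(b,r,.04,True)[0])/2)
P=np.array(P);print(P.round(4),P.mean(0).round(4))
for i,j in((0,2),(1,3)):d=P[j]-P[i];print(np.linalg.norm(d),np.arctan2(d[1],d[0]))
d=P[1]-P[0];print(np.linalg.norm(d),np.arctan2(-d[0],d[1]))
E
python3 dev.py
```

```text
[296.7 172.9] [263.3 117.7] [263.4 117.9] [ 0.4352 -0.0716  0.0394] [0. 0.]
[356.8 179.9] [325.8 124.5] [325.8 124.6] [ 0.4441 -0.0284  0.0397] [0. 0.]
[289.5 244.6] [257. 196.] [257.3 196. ] [ 0.4921 -0.0834  0.0396] [0.0001 0.0001]
[345.1 250.4] [315.7 202.9] [315.8 202.6] [ 0.5006 -0.0402  0.0405] [0.0001 0.0001]
[[ 0.4351 -0.0715  0.04  ]
 [ 0.444  -0.0285  0.04  ]
 [ 0.4919 -0.0833  0.04  ]
 [ 0.5008 -0.0402  0.04  ]] [ 0.468  -0.0559  0.04  ]
0.058016116981549244 -0.20582534728672727
0.05797855378849268 -0.20431903929217823
0.043926610671583544 -0.20416109373541436
t 18.12 z 0.2881 jig dx,dy mm 1.47 -245.3 yaw err 0.0026 tilt [-0.0009  0.0001] F jig -0.7 -0.0 -0.6 gap 0.998 0.0
```

>>> play_rows(
  moves=[
    {"wx": 0, "wy": 0, "wz": 0, "dx": 39.3, "dy": -19.4, "dz": 0, "jaw": 1},
    {"wx": 0, "wy": 0, "wz": 0.122, "dx": 0, "dy": 0, "dz": 0, "jaw": 1},
    {"wx": 0, "wy": 0, "wz": 0, "dx": 0, "dy": 0, "dz": 40, "jaw": 1},
    {"wx": 0, "wy": 0, "wz": 0, "dx": 0, "dy": 0, "dz": 20, "jaw": 1},
    {"wx": 0, "wy": 0, "wz": 0, "dx": 0, "dy": 0, "dz": 0, "jaw": 1},
  ],
)

```text
time: 18.75
position: [0.4675, -0.0563, 0.2275]
tcp_rot: [-0.001, 0.103, 0.995, 0.0]
force: [0.2, 0.5, 0.9]
finger_gap: 0.998
gripper_force: 0.0
```

```bash
sed -i '$d' dev.py; python3 -c "
from dev import rep
rep(.468,-.0559,-.205)"
```

```text
t 18.75 z 0.2275 jig dx,dy mm -0.44 -0.47 yaw err -0.001 tilt [-0.0022  0.0004] F jig 0.1 0.5 0.9 gap 0.998 0.0
```

>>> play_rows(
  moves=[
    {"wx": 0, "wy": 0, "wz": 0, "dx": -0.4, "dy": 0.5, "dz": 25, "jaw": 1},
    {"wx": 0, "wy": 0, "wz": 0, "dx": 0, "dy": 0, "dz": 15, "jaw": 1},
    {"wx": 0, "wy": 0, "wz": 0, "dx": 0, "dy": 0, "dz": 7.5, "jaw": 0.85},
    {"wx": 0, "wy": 0, "wz": 0, "dx": 0, "dy": 0, "dz": 0, "jaw": 0.75},
    {"wx": 0, "wy": 0, "wz": 0, "dx": 0, "dy": 0, "dz": 0, "jaw": 0.68},
    {"wx": 0, "wy": 0, "wz": 0, "dx": 0, "dy": 0, "dz": 0, "jaw": 0.64},
    {"wx": 0, "wy": 0, "wz": 0, "dx": 0, "dy": 0, "dz": 0, "jaw": 0.5},
    {"wx": 0, "wy": 0, "wz": 0, "dx": 0, "dy": 0, "dz": 0, "jaw": 0.5},
    {"wx": 0, "wy": 0, "wz": 0, "dx": 0, "dy": 0, "dz": 0, "jaw": 0.5},
  ],
)

```text
time: 19.88
position: [0.469, -0.056, 0.1819]
tcp_rot: [0.001, 0.103, 0.995, -0.0]
force: [-1.7, -0.5, 6.8]
finger_gap: 0.622
gripper_force: 64.5
```

```bash
python3 -c "
from dev import rep
rep(.468,-.0559,-.205)"
```

```text
t 19.88 z 0.1819 jig dx,dy mm 1.01 0.08 yaw err -0.0008 tilt [ 0.001  -0.0003] F jig -1.6 -0.8 6.8 gap 0.622 64.5
```

>>> play_rows(
  moves=[
    {"wx": 0, "wy": 0, "wz": 0, "dx": 0, "dy": 0, "dz": -5, "jaw": 0.5},
    {"wx": 0, "wy": 0, "wz": 0, "dx": 0, "dy": 0, "dz": -20, "jaw": 0.5},
    {"wx": 0, "wy": 0, "wz": 0, "dx": 0, "dy": 0, "dz": -30, "jaw": 0.5},
    {"wx": 0, "wy": 0, "wz": 0, "dx": 0, "dy": 0, "dz": -30, "jaw": 0.5},
    {"wx": 0, "wy": 0, "wz": -0.12, "dx": 0, "dy": 0, "dz": 0, "jaw": 0.5},
    {"wx": 0, "wy": 0, "wz": 0, "dx": -5, "dy": 37.5, "dz": 0, "jaw": 0.5},
    {"wx": 0, "wy": 0, "wz": 0, "dx": -5, "dy": 37.5, "dz": 0, "jaw": 0.5},
    {"wx": 0, "wy": 0, "wz": 0, "dx": -5, "dy": 37.5, "dz": 0, "jaw": 0.5},
    {"wx": 0, "wy": 0, "wz": 0, "dx": -5, "dy": 37.5, "dz": 0, "jaw": 0.5},
  ],
)

```text
time: 21.0
position: [0.5015, 0.093, 0.2662]
tcp_rot: [-0.0, 0.043, 0.999, -0.0]
force: [0.8, 0.4, -3.3]
finger_gap: 0.623
gripper_force: 64.2
```

>>> play_rows(
  moves=[
    {"wx": 0, "wy": 0, "wz": 0, "dx": -5, "dy": 37.5, "dz": 0, "jaw": 0.5},
    {"wx": 0, "wy": 0, "wz": 0, "dx": -5, "dy": 37.5, "dz": 0, "jaw": 0.5},
    {"wx": 0, "wy": 0, "wz": 0, "dx": -5.2, "dy": 37.8, "dz": 0, "jaw": 0.5},
    {"wx": 0, "wy": 0, "wz": 0, "dx": 0, "dy": 0, "dz": 0, "jaw": 0.5},
    {"wx": 0, "wy": 0, "wz": 0, "dx": 0, "dy": 0, "dz": 0, "jaw": 0.5},
  ],
)

```text
time: 21.62
position: [0.5262, 0.2026, 0.2659]
tcp_rot: [-0.0, 0.043, 0.999, -0.0]
force: [-0.2, 0.1, -2.5]
finger_gap: 0.62
gripper_force: 64.6
```

```bash
python3 - <<'E'
from dev import *
from workcell import capture
rep()
c=capture("wrist");save(c,"c12.pkl");cv2.imwrite("pics/w12.png",c["frame"][...,::-1])
# held laser: where its screws show against where a level laser at TCP-1mm(x) would put them
o=get_obs();r,p=tcp(o);M=r.as_matrix()
for x in(-29,29):
  for y in(-22,22):
    X=p+M@np.array([-(x-1)/1e3,y/1e3,.1819-.04]);q=proj(c,X,True)[0]
    g=cv2.cvtColor(c["frame"],cv2.COLOR_RGB2GRAY).astype(float)
    for k in range(2):
        u,v=np.round(q if k==0 else s).astype(int);w=7;S=g[v-w:v+w+1,u-w:u+w+1];m=np.clip(S-np.median(S)-6,0,None);Y,Xx=np.mgrid[v-w:v+w+1,u-w:u+w+1];s=np.array([(m*Xx).sum(),(m*Y).sum()])/m.sum()
    print(q.round(1),s.round(1))
E
```

```text
t 21.62 z 0.2659 jig dx,dy mm -1.94 -2.27 yaw err 0.0001 tilt [-0.0007 -0.0004] F jig -0.2 0.1 -2.5 gap 0.62 64.6
[261.9 239.1] [263.  238.5]
[371.9 239.2] [372.6 238.5]
[272.4 342.8] [272.2 343.2]
[361.5 342.8] [362.3 342. ]
```

>>> play_rows(
  moves=[
    {"wx": 0, "wy": 0, "wz": 0, "dx": 0, "dy": 0, "dz": 20, "jaw": 0.5},
    {"wx": 0, "wy": 0, "wz": 0, "dx": 0, "dy": 0, "dz": 16, "jaw": 0.5},
    {"wx": 0, "wy": 0, "wz": 0, "dx": 0, "dy": 0, "dz": 8, "jaw": 0.5},
    {"wx": 0, "wy": 0, "wz": 0, "dx": 0, "dy": 0, "dz": 2.4, "jaw": 0.5},
    {"wx": 0, "wy": 0, "wz": 0, "dx": -1.5, "dy": 0, "dz": 0, "jaw": 0.5},
    {"wx": 0, "wy": 0, "wz": 0, "dx": -1, "dy": 0, "dz": 0, "jaw": 0.5},
    {"wx": 0, "wy": 0, "wz": 0, "dx": 0, "dy": 1.2, "dz": 0, "jaw": 0.5},
    {"wx": 0, "wy": 0, "wz": 0, "dx": 0, "dy": 0.9, "dz": 0, "jaw": 0.5},
    {"wx": 0, "wy": 0, "wz": 0, "dx": 0, "dy": 0, "dz": 0, "jaw": 0.5},
  ],
)

```text
time: 22.8
position: [0.529, 0.2048, 0.2198]
tcp_rot: [0.0, 0.043, 0.999, 0.0]
force: [-0.9, 0.2, -3.4]
finger_gap: 0.621
gripper_force: 64.6
```

```bash
python3 -c "
from dev import rep
rep()"
```

```text
t 22.8 z 0.2198 jig dx,dy mm 0.71 0.17 yaw err -0.0002 tilt [0.0001 0.0001] F jig -0.9 0.2 -3.4 gap 0.621 64.6
```

>>> play_rows(
  moves=[
    {"wx": 0, "wy": 0, "wz": 0, "dx": -0.6, "dy": 0, "dz": 0, "jaw": 0.5},
    {"wx": 0, "wy": 0, "wz": 0, "dx": 0, "dy": 0.4, "dz": 0, "jaw": 0.5},
    {"wx": 0, "wy": 0, "wz": 0, "dx": 0, "dy": 0, "dz": 0, "jaw": 0.5},
  ],
)

```text
time: 23.18
position: [0.5297, 0.205, 0.2197]
tcp_rot: [0.0, 0.043, 0.999, -0.0]
force: [0.7, -2.1, -2.9]
finger_gap: 0.622
gripper_force: 64.7
```

```bash
python3 -c "
from dev import rep
rep()"
```

```text
t 23.18 z 0.2197 jig dx,dy mm 1.38 0.41 yaw err -0.0003 tilt [ 0.     -0.0002] F jig 0.9 -2.0 -2.9 gap 0.622 64.7
```

>>> play_rows(
  moves=[
    {"wx": 0, "wy": 0, "wz": 0, "dx": -0.4, "dy": 0, "dz": 0, "jaw": 0.5},
    {"wx": 0, "wy": 0, "wz": 0, "dx": -0.4, "dy": 0.1, "dz": 0, "jaw": 0.5},
    {"wx": 0, "wy": 0, "wz": 0, "dx": 0, "dy": 0, "dz": 0, "jaw": 0.5},
  ],
)

```text
time: 23.55
position: [0.5302, 0.205, 0.2196]
tcp_rot: [-0.001, 0.043, 0.999, -0.0]
force: [-7.0, -2.2, 0.4]
finger_gap: 0.622
gripper_force: 65.2
```

```bash
python3 -c "
from dev import rep
rep()"
```

```text
t 23.55 z 0.2196 jig dx,dy mm 1.9 0.49 yaw err -0.0002 tilt [-0.0013 -0.0004] F jig -6.8 -2.8 0.4 gap 0.622 65.2
```

>>> play_rows(
  moves=[
    {"wx": 0, "wy": 0, "wz": 0, "dx": 0.2, "dy": 0, "dz": 0.6, "jaw": 0.5},
    {"wx": 0, "wy": 0, "wz": 0, "dx": 0, "dy": 0, "dz": 0.6, "jaw": 0.5},
    {"wx": 0, "wy": 0, "wz": 0, "dx": 0, "dy": 0, "dz": 0, "jaw": 0.5},
  ],
)

```text
time: 23.92
position: [0.5301, 0.205, 0.2186]
tcp_rot: [-0.0, 0.043, 0.999, -0.0]
force: [-3.4, -4.0, 0.6]
finger_gap: 0.622
gripper_force: 65.3
```

```bash
python3 -c "
from dev import rep
rep()"
```

```text
t 23.93 z 0.2186 jig dx,dy mm 1.8 0.45 yaw err -0.0002 tilt [-0.0007 -0.0004] F jig -3.0 -4.3 0.6 gap 0.622 65.3
```

>>> play_rows(
  moves=[
    {"wx": 0, "wy": 0, "wz": 0, "dx": 0, "dy": 0, "dz": 0.4, "jaw": 0.5},
    {"wx": 0, "wy": 0, "wz": 0, "dx": 0, "dy": 0, "dz": 0.3, "jaw": 0.5},
    {"wx": 0, "wy": 0, "wz": 0, "dx": 0, "dy": 0, "dz": 0, "jaw": 0.5},
  ],
)

```text
time: 24.3
position: [0.5301, 0.205, 0.218]
tcp_rot: [-0.0, 0.043, 0.999, -0.0]
force: [-5.2, -4.5, 1.9]
finger_gap: 0.625
gripper_force: 65.4
```

>>> play_rows(
  moves=[
    {"wx": 0, "wy": 0, "wz": 0, "dx": 0, "dy": 0, "dz": 0.3, "jaw": 0.5},
    {"wx": 0, "wy": 0, "wz": 0, "dx": 0, "dy": 0, "dz": 0, "jaw": 0.5},
  ],
)

```text
time: 24.55
position: [0.5302, 0.205, 0.218]
tcp_rot: [-0.0, 0.043, 0.999, -0.0]
force: [-8.7, -4.1, 5.1]
finger_gap: 0.618
gripper_force: 65.9
```

>>> play_rows(
  moves=[
    {"wx": 0, "wy": 0, "wz": 0, "dx": 0, "dy": 0, "dz": 0, "jaw": 0.68},
    {"wx": 0, "wy": 0, "wz": 0, "dx": 0, "dy": 0, "dz": 0, "jaw": 0.78},
    {"wx": 0, "wy": 0, "wz": 0, "dx": 0, "dy": 0, "dz": 0, "jaw": 0.85},
    {"wx": 0, "wy": 0, "wz": 0, "dx": 0, "dy": 0, "dz": 0, "jaw": 0.85},
    {"wx": 0, "wy": 0, "wz": 0, "dx": 0, "dy": 0, "dz": -15, "jaw": 0.85},
    {"wx": 0, "wy": 0, "wz": 0, "dx": 0, "dy": 0, "dz": -40, "jaw": 0.85},
    {"wx": 0, "wy": 0, "wz": 0, "dx": 0, "dy": 0, "dz": -40, "jaw": 0.85},
    {"wx": 0, "wy": 0, "wz": 0, "dx": 30, "dy": 0, "dz": 0, "jaw": 0.85},
    {"wx": 0, "wy": 0, "wz": 0, "dx": 0, "dy": 0, "dz": 0, "jaw": 0.85},
  ],
)

```text
time: 25.68
position: [0.4994, 0.2078, 0.3142]
tcp_rot: [0.001, 0.043, 0.999, 0.0]
force: [0.7, 0.3, -0.1]
finger_gap: 0.851
gripper_force: 0.0
```

```bash
python3 - <<'E'
from dev import *
from workcell import capture
rep()
c=capture("wrist");save(c,"c13.pkl")
g=cv2.cvtColor(c["frame"],cv2.COLOR_RGB2GRAY).astype(float);P=[]
xj=np.array([np.cos(.0856),-np.sin(.0856),0]);yj=np.array([-xj[1],xj[0],0]);C=np.array([.5289,.2050,.076])
for x,y in((-.029,-.022),(-.029,.022),(.029,-.022),(.029,.022)):
    s=proj(c,C+x*xj+y*yj,True)[0];q=s
    for k in range(2):
        u,v=np.round(s).astype(int);w=5;S=g[v-w:v+w+1,u-w:u+w+1];m=np.clip(S-np.median(S)-5,0,None);Y,X=np.mgrid[v-w:v+w+1,u-w:u+w+1];s=np.array([(m*X).sum(),(m*Y).sum()])/m.sum()
    P.append(onplane(c,s,.076,True)[0]);print(q.round(1),s.round(1),P[-1].round(4))
P=np.array(P);print(P.mean(0).round(4),[np.arctan2(*(P[j]-P[i])[[1,0]]).round(4) for i,j in((0,2),(1,3))])
I=c["frame"][110:360,160:480,::-1];I=cv2.convertScaleAbs(I,alpha=1.6,beta=10)
cv2.imwrite("pics/w13.png",cv2.resize(I,(768,600),interpolation=cv2.INTER_CUBIC))
E
```

```text
t 25.68 z 0.3142 jig dx,dy mm -29.05 0.63 yaw err 0.0003 tilt [0.0018 0.0008] F jig 0.7 0.3 -0.1 gap 0.851 0.0
[286.5 217.7] [286.3 217.6] [0.498  0.1854 0.076 ]
[347.3 217.7] [347.  217.5] [0.5018 0.2292 0.076 ]
[289.6 284.1] [289.5 284. ] [0.5557 0.1806 0.076 ]
[344.3 284.1] [344.3 284.1] [0.5596 0.2244 0.076 ]
[0.5288 0.2049 0.076 ] [np.float64(-0.0828), np.float64(-0.0821)]
```

View pics/w13.png

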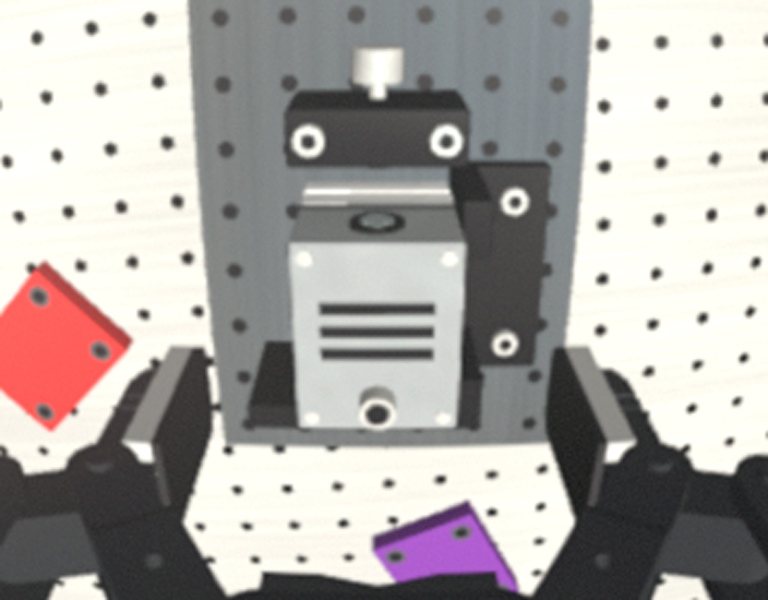

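The picture shows the laser square on both plates and snug to both fences, with its window at (377,220) facing the clamp block. Its centre is at (0.5288, 0.2049), against the spacer's (0.5289, 0.2049). The arm is clear, so I hand the job in.

```bash
python3 -c "
from workcell import close_job
print(close_job())"
```

```text
the job is handed in; nothing more can be done
None
```

I stacked the spare spacer and the laser on the lower plate and handed the job in at about 26 s of the 72 s; no verdict came back. In the last measurement the laser's centre was within about 1 mm of both plates' centres and within 0.01 rad of square. The laser and the spare spacer were pressed against both fences before release, and the beam window faces the clamp block.

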